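# Make up two veterinary sampling kits

### The job

Make up the two sampling kits from the stock on the grey mat: the purple-capped tube and the cream slide box go in the blue tray; the red-capped tube, the yellow-lidded specimen pot and the orange-lidded test-strip canister go in the green tray. Everything must rest on its tray's floor, tubes and slide box lying flat, pot and canister upright, nothing on top of anything else or propped on a rim; set things down, do not drop them. Leave the spare green-capped tube, the clear tube rack and the steel bowl where they are.

Things in the scene. Friction and masses are not known exactly. Their poses are not given: they have to be found in the camera images.
- purple_tube: clear blood tube with white label lying on its side, 100 mm long, 25 g: purple cap (24 mm long) at one end, purple collar (8 mm) at the other, both 18 mm square so that it does not roll; the round part between is 15 mm in diameter, 68 mm long, its middle 8 mm from the origin towards the collar. Origin on the axis at mid-length, 9 mm above what it lies on; x runs towards the cap
- red_tube: clear blood tube with white label lying on its side, 100 mm long, 25 g: red cap (24 mm long) at one end, red collar (8 mm) at the other, both 18 mm square so that it does not roll; the round part between is 15 mm in diameter, 68 mm long, its middle 8 mm from the origin towards the collar. Origin on the axis at mid-length, 9 mm above what it lies on; x runs towards the cap
- slide_box: cream plastic microscope-slide mailer lying flat, 85 mm long (its x), 32 mm wide (its y), 12 mm thick, about 30 g. Origin at its centre, 6 mm above what it lies on
- pot: white specimen pot with a yellow screw lid, standing upright: 55 mm high, the lid (top 13 mm) 44 mm in diameter, the pot below it 38 to 40 mm in diameter, about 40 g. Origin at the centre of its underside, z up
- canister: white test-strip canister with a grey band and an orange lid, standing upright: 60 mm high, the lid (top 14 mm) 36 mm in diameter, the can below it 34 mm in diameter, about 40 g. Origin at the centre of its underside, z up
- blue_tray: blue plastic kit tray, rectangular, open at the top, fixed firmly on the counter: 200 mm along its x, 150 mm along its y, 25 mm high, walls and floor 4 mm thick (clear inside 192 x 142 mm). Origin at the centre of its underside, on the counter; its floor is 4 mm above it; z up
- green_tray: green plastic kit tray, rectangular, open at the top, fixed firmly on the counter: 200 mm along its x, 150 mm along its y, 25 mm high, walls and floor 4 mm thick (clear inside 192 x 142 mm). Origin at the centre of its underside, on the counter; its floor is 4 mm above it; z up
- spare_tube: bystander: spare blood tube among the stock, the same as the others (100 mm long, 18 mm square ends) but with a green cap and green collar. Origin on the axis at mid-length, 9 mm above the counter; x runs towards the cap
- rack: bystander: clear, whitish acrylic tube rack with ten holes, 70 (x) x 160 (y) x 60 mm high, with steel forceps standing in it to about 150 mm, loose, beyond the stock. Origin at the centre of its underside
- bowl: bystander: round steel bowl, 120 mm across the rim, 45 mm high, loose, beyond the stock. Origin at the centre of its underside
Mind the look-alikes: they are no part of the job. What is shaped like the pot but brown is not meant. Leave any brown look-alike of the canister alone.

How it is judged:
At the end, for the whole second after the job is handed in: Each thing in its tray: origin within 90 mm (tray x) and 66 mm (tray y) of the tray centre and on its floor (height over the tray underside: tubes under 19 mm, slide box under 15, pot and canister under 10); pot and canister upright within 0.15 rad; all at rest (under 0.02 m/s) (x of purple_tube in the frame of blue_tray between -0.09 and 0.09 m and y of purple_tube in the frame of blue_tray between -0.066 and 0.066 m and z of purple_tube in the frame of blue_tray between 0 and 0.019 m and linear speed of each of purple_tube, slide_box, red_tube, pot, canister below 0.02 m/s and x of slide_box in the frame of blue_tray between -0.09 and 0.09 m and y of slide_box in the frame of blue_tray between -0.066 and 0.066 m and z of slide_box in the frame of blue_tray between 0 and 0.015 m and x of red_tube in the frame of green_tray between -0.09 and 0.09 m and y of red_tube in the frame of green_tray between -0.066 and 0.066 m and z of red_tube in the frame of green_tray between 0 and 0.019 m and x of pot in the frame of green_tray between -0.09 and 0.09 m and y of pot in the frame of green_tray between -0.066 and 0.066 m and z of pot in the frame of green_tray between 0 and 0.01 m and angle between each of pot, canister's own z axis and vertical below 0.15 rad and x of canister in the frame of green_tray between -0.09 and 0.09 m and y of canister in the frame of green_tray between -0.066 and 0.066 m and z of canister in the frame of green_tray between 0 and 0.01 m); the robot touches nothing.
It fails at once if the spare tube, the rack or the bowl is moved by more than 20 mm (distance of any of spare_tube, rack, bowl from where it was at the start of the episode above 0.02 m).
It fails at once if a thing is dropped (moves unheld faster than 0.8 m/s, as after a fall of more than about 30 mm) ((linear speed of purple_tube above 0.8 m/s and contact force between the fingers and purple_tube below 0.2 N) or (linear speed of slide_box above 0.8 m/s and contact force between the fingers and slide_box below 0.2 N) or (linear speed of red_tube above 0.8 m/s and contact force between the fingers and red_tube below 0.2 N) or (linear speed of pot above 0.8 m/s and contact force between the fingers and pot below 0.2 N) or (linear speed of canister above 0.8 m/s and contact force between the fingers and canister below 0.2 N)).
It also fails if it takes over 131 s, if anything falls off the work surface, if the arm or the gripper's body presses on something with over 40 N, if the wrist force passes 120 N, or if a joint passes its speed limit or range.

### The arm

A 7-joint arm with a two-finger parallel gripper is mounted at the origin on the work surface. World frame = base frame: x ahead of the robot, y to its left, z up, the work surface at z = 0. Lengths are in m, angles in rad, forces in N, time in s.
With the tool pointing down it reaches from about 0.4 to 0.85 m from the base axis. Payload 10.4 kg.
Tool frame: the origin (TCP) lies at the very end of the fingers, on their centre line; the grasp point (between the pads) lies 19 mm behind it (manip.tcp_to_grasp is the distance from the TCP to the grasp point, in m); z points along the fingers, y is the line along which they close (so a half turn about z gives the same grasp; the last joint's range is limited). The gripper opens to 87 mm and grips with 3 to 60 N. Pads are 19 mm wide; open, the fingers measure 117 mm over their backs; the gripper's body (75 mm by 190 mm) begins 51 mm behind the grasp point.
Start: joints at [-1.166, 0.332, -0.065, 1.46, 0.022, 1.35, -0.088], TCP at [0.259, 0.569, 0.223] pointing down, gripper open.
Joint ranges: [-2.6, 2.6], [-0.5, 2.12], [-1.47, 1.34], [0.16, 2.42], [-1.27, 4.41], [0.06, 2.06], [-2.6, 2.6]. Speed limits (rad/s): [2.22, 2.22, 2.79, 2.79, 3.14, 3.14, 3.14].

### API

Orientations are given as a rotation vector (axis times angle).
In Python, from bench import manip, read_camera, silhouettes gives the robot as it stands.
- The arm moves only by the tool move_arm, never from a script. Its argument "plan" is a list of rows, each a list of 6 numbers: the shift along the tool's x, y, z in mm, then the turn, a rotation vector about the tool's x, y, z in degrees. In form: [[x, y, z, rx, ry, rz], ...]. A call has 1 to 5 rows; each row shifts and turns the commanded pose from where the row before left it, along the tool's axes as they then stand; what a row does not reach is not made up. A row lasts 1/10 s, in which the tool goes at most 50 mm and 8.59 degrees, less where a joint would pass 70% of its speed; a pose out of reach is approached as far as the arm can. A call with a gripper value outside its range is refused whole. "hand" is the opening in per cent of the stroke, from 0 (shut) to 100 (fully open), set as the call begins (left out, the last holds). The fingers move at their own pace and stop on an object; "grip_force" is the grip in N (left out, the last holds). Time passes only in rows, so rows that do not move let the fingers close. It gives the time, the measured TCP pose, the force, the opening and the grip force at its end, in the units of the state.
- manip.get_state(): the state, without advancing time (a new reading comes with each control period).
- read_camera(name): name is "scene" or "top"; returns a dict with "frame" (384x512x3 uint8, blue, green, red), "depth" (384x512 float32, m along the optical axis (not along the pixel's ray), 0 where there is no reading), "fx", "fy", "cx", "cy" (pixels), "dist_coeffs" ([k1, k2, p1, p2, k3] as OpenCV has them; the pictures are not rectified), "R" (3x3) and "t" (3): a world point X has camera coordinates R X + t. Camera axes: x right, y down, z forward; pixel columns grow to the right and rows downward; lengths in m; the calibration is good to about 2 mm. A picture is of the moment at which its call begins.
- manip.hand_in(): hands the job in; it is judged then, once.
Trained networks look in a picture, given as the dict that the camera call returned (one of the last four; its "shot" number tells which), for a name from the list of things; names that differ only in an ending like _2 or _b are one class to them, and where a whole thing is asked for, a point or a joint stands for the part that bears it (a point fixed in the world has none). Each returns a list of dicts, best first, with "confidence" (0 to 1); they miss things now and then, are a little off and sometimes report something else, mostly with a low value. They report only what shows in the picture. A call takes as long as a camera call. They do not tell look-alikes from the thing itself.
- silhouettes(picture, name): "pixels" (384x512 bool, what is visible of it) and "extent" ([left, top, width, height] in pixels, round what is visible of it).
The state is a dict: "t": time; "q": joint angles; "qvel": joint speeds; "joint_efforts": joint torques, N m; "tool_pos": TCP position; "orientation": TCP orientation; "wrist_force": force on the tool from outside, world axes, zero at the start; "torque": the same for the moment, N m; "finger_gap": finger opening in m; "gripper_force": force on a finger pad.
Only numpy, scipy, OpenCV 4.12 (cv2) and the standard library are available. Lean on these libraries where they do the work, as an engineer would, in place of code of your own. Each camera call takes 0.05 s, during which the arm holds its last target. There are 200 camera calls.

## Working session

There is one attempt and no reset: what is moved stays moved. The work goes in short steps, Python scripts to look and compute and a tool call to move; the robot and the scene stay as the last step left them, time stands still between calls to the robot, and variables do not carry over. Pictures are saved under pics/ and viewed, at most 14 in all, crops included, and the job is handed in when it is done.

Besides the shell and the picture viewer there is one more tool, called after ">>>" by a JSON object that holds its "name" and its "arguments", one argument or row to a line. move_arm: Moves the arm, as the interface text tells. Its arguments: {"type":"object","properties":{"plan":{"type":"array","items":{"type":"array","items":{"type":"number"}}},"hand":{"type":"number"},"grip_force":{"type":"number"}},"required":["plan"]}

```bash
mkdir -p pics; ls
python3 - <<'E'
from bench import manip, read_camera
import cv2
print(manip.get_state())
for n in("scene","top"):
    p=read_camera(n); cv2.imwrite(f"pics/{n}0.png",cv2.resize(p["frame"],(800,600)))
    print(n,p["fx"],p["dist_coeffs"],p["R"],p["t"],p["shot"])
E
```

```text
pics
{'t': 0.0, 'q': array([-1.16558997,  0.33288739, -0.06466032,  1.46095351,  0.02160905,
        1.34989073, -0.08850328]), 'qvel': array([ 7.66158257e-04, -1.56518657e-03,  5.35805051e-04,  6.50059495e-04,
       -2.25863495e-04,  6.86139188e-04,  6.96308636e-05]), 'joint_efforts': array([-1.38637770e-04, -6.23275423e+01,  2.45949940e-02, -3.89888656e+01,
       -6.14739326e-02,  4.00610233e-02,  1.56606311e-04]), 'tool_pos': array([0.25916563, 0.56830493, 0.22173833]), 'orientation': array([-6.66864109e-01, -3.06977423e+00,  2.24105531e-03]), 'wrist_force': array([ 0.05901069,  0.70633877, -0.62513119]), 'torque': array([-0.04040762,  0.01595104, -0.00278047]), 'gripper_force': 0.0, 'finger_gap': 0.08703760868885589}
scene 495.92607047811197 [-0.22189546  0.          0.          0.          0.        ] [[ 1.17080038e-01  9.93122272e-01 -6.46711467e-04]
 [ 6.61095946e-01 -7.84230818e-02 -7.46191645e-01]
 [-7.41110258e-01  8.69366078e-02 -6.65730885e-01]] [-0.06139944 -0.30807135  1.52536961] 1
top 413.8299470795253 [-0.05648453  0.          0.          0.          0.        ] [[-0.09903302 -0.99507465  0.00434855]
 [-0.96784744  0.095306   -0.23278337]
 [ 0.23122239 -0.02726197 -0.97251889]] [0.03331867 0.54124881 0.90240532] 2
```

View pics/top0.png

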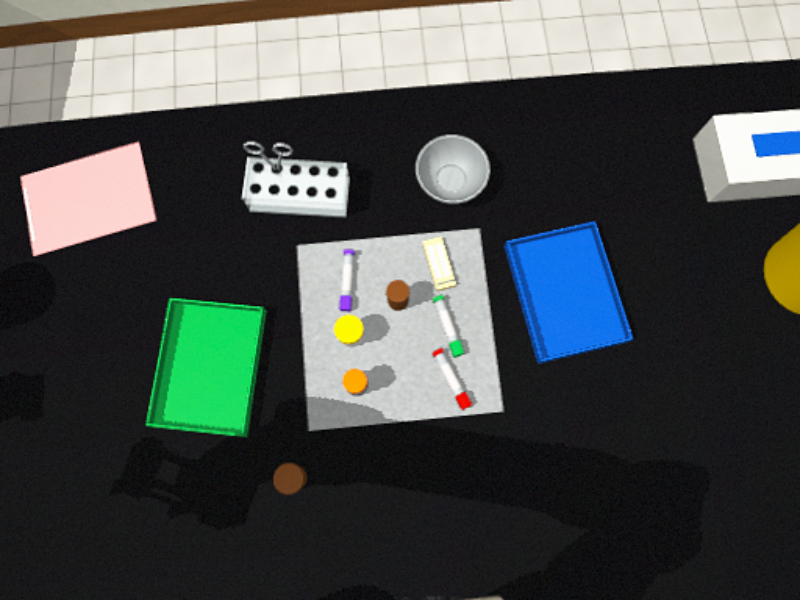

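View pics/scene0.png

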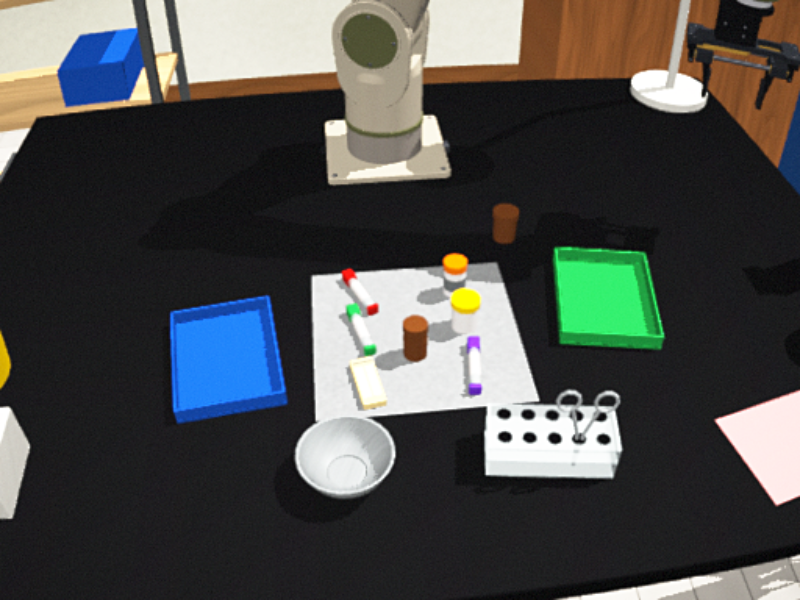

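The top view (800x600 pixels) shows these, left to right:
- Purple tube (347,280), yellow pot (349,328) and orange canister (355,381).
- Brown pot/canister look-alikes at (398,293) and (290,478). Neither has a yellow or orange lid, so I leave them alone.
- Slide box (439,262), spare green tube (448,325) and red tube (452,378).
- Green tray (207,367), blue tray (568,291), rack (297,185) and bowl (453,168).

Next I measure, with a confirming crop.

```bash
cat > h.py <<'E'
import numpy as np, cv2
from bench import manip, read_camera, silhouettes
from scipy.spatial.transform import Rotation as Ro
def K(p): return np.array([[p["fx"],0,p["cx"]],[0,p["fy"],p["cy"]],[0,0,1]])
def world(p,px,z):
    u=cv2.undistortPoints(np.float64(px).reshape(-1,1,2),K(p),np.float64(p["dist_coeffs"])).reshape(-1,2)
    d=np.c_[u,np.ones(len(u))]@p["R"]; c=-p["R"].T@p["t"]
    return (c+d*((z-c[2])/d[:,2])[:,None])[:,:2]
Z=dict(purple_tube=.012,red_tube=.012,spare_tube=.012,slide_box=.012,pot=.055,canister=.06,blue_tray=.025,green_tray=.025,rack=.06,bowl=.045)
def rect(p,mask,z):
    v,u=np.nonzero(mask); w=world(p,np.c_[u,v],z)
    c,s,a=cv2.minAreaRect(np.float32(w*1000)); 
    if s[0]<s[1]: s=s[::-1]; a+=90
    return np.round(c,1),np.round(s,1),round((a+90)%180-90,1),w.mean(0).round(4)
E
python3 - <<'E'
from h import *
p=read_camera("top"); hsv=cv2.cvtColor(p["frame"],cv2.COLOR_BGR2HSV)
hue=dict(pot=(24,36),canister=(9,22),purple_tube=(125,150),red_tube=(0,6),spare_tube=(50,75))
for n,z in Z.items():
    for s in silhouettes(p,n)[:3]:
        if s["confidence"]<.3: continue
        m=s["pixels"]; print(n,round(s["confidence"],2),s["extent"],rect(p,m,z))
        if n in hue:
            lo,hi=hue[n]; c=m&(hsv[...,0]>=lo)&(hsv[...,0]<=hi)&(hsv[...,1]>110)
            k,l,st,ce=cv2.connectedComponentsWithStats(c.astype(np.uint8))
            for i in range(1,k):
                if st[i,4]>8: print("   part",st[i,4],ce[i].round(1),rect(p,l==i,z if n in("pot","canister") else .016))
cv2.imwrite("pics/crop.png",cv2.resize(p["frame"][140:320,90:330],(800,600),interpolation=cv2.INTER_CUBIC))
E
```

```text
purple_tube 0.67 [321.6, 141.4, 85.5, 93.2] (array([ 558.5, -276.1]), array([208.1, 162. ]), 7.6, array([ 0.5556, -0.2758]))
purple_tube 0.48 [214.5, 161.2, 15.4, 40.2] (array([607.9,  70.8]), array([96.2, 16.1]), -8.5, array([0.6049, 0.071 ]))
   part 67 [221.  193.3] (array([570.8,  75.7]), array([23. , 14.8]), -4.5, array([0.5712, 0.0758]))
red_tube 0.74 [279.3, 226.2, 22.6, 32.7] (array([436.8, -78.1]), array([100.8,  21.5]), 20.2, array([ 0.4349, -0.078 ]))
   part 22 [279.8 224.7] (array([479.6, -59.7]), array([17.4,  6.5]), -69.0, array([ 0.4793, -0.0596]))
   part 77 [296.3 256.1] (array([400.9, -90.3]), array([23.2, 18.2]), 20.2, array([ 0.4005, -0.0905]))
spare_tube 0.57 [276.5, 189.3, 20.7, 39.6] (array([519.6, -82.3]), array([101.4,  18.7]), 12.3, array([ 0.5181, -0.082 ]))
   part 17 [280.5 190.4] (array([564.3, -70.7]), array([13.9,  6.1]), -81.2, array([ 0.5642, -0.0708]))
   part 68 [291.9 222.3] (array([482.2, -89.2]), array([23.3, 16.9]), 11.6, array([ 0.4823, -0.0894]))
slide_box 0.98 [265.9, 152.4, 28.3, 33.2] (array([622.1, -78.2]), array([86.7, 33.6]), 9.5, arra
[... 677 characters left out ...]
9, 0.0664]))
   part 175 [227.4 243.7] (array([440.8,  66.9]), array([34.4, 29.7]), -4.5, array([0.4403, 0.0673]))
canister 0.45 [215.3, 203.3, 19.9, 14.8] (array([516.8,  69.8]), array([46.9, 39.4]), 21.7, array([0.5169, 0.07  ]))
green_tray 0.77 [90.5, 192.6, 80.0, 87.9] (array([491.9, 294.8]), array([201.3, 156.4]), -11.8, array([0.4891, 0.2943]))
rack 0.62 [155.3, 90.8, 69.1, 49.4] (array([768.7, 137.2]), array([178.8, 116.5]), 79.3, array([0.7587, 0.1372]))
bowl 0.85 [266.3, 86.0, 47.9, 42.7] (array([ 768.9, -113.9]), array([115.2, 113.2]), -25.8, array([ 0.7686, -0.1136]))
bowl 0.67 [278.3, 191.4, 22.1, 37.2] (array([513. , -78.1]), array([97.2, 19.4]), 14.3, array([ 0.5112, -0.0789]))
```

View pics/crop.png

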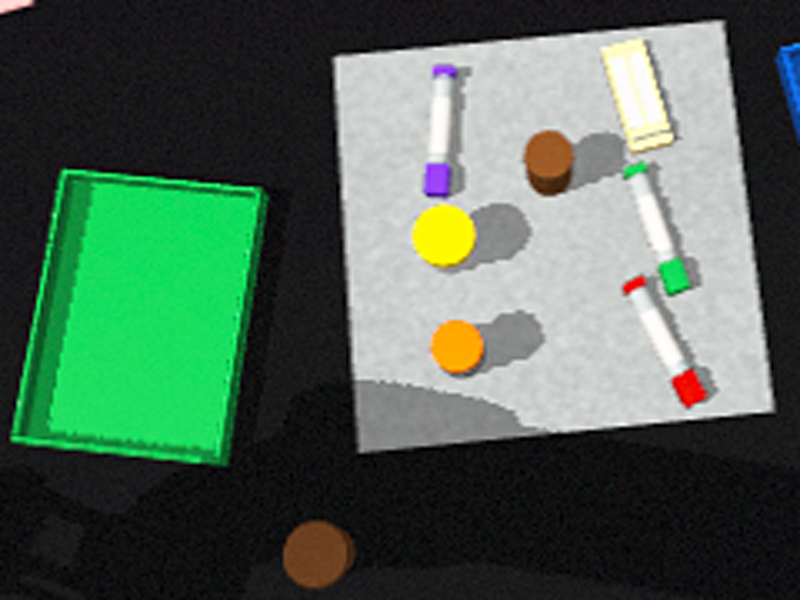

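The crop confirms the picks: yellow pot (443,235), orange canister (457,346), red tube (665,340), purple tube (440,130) and cream box (637,95). The brown ones are left alone. I'll start with the red tube.

```bash
cat > go.py <<'E'
import sys
from h import *
TR=dict(g=(np.array([.494,.298]),-11.8),b=(np.array([.561,-.279]),7.6))
def tray(t,x,y):
    c,a=TR[t]; a=np.radians(a); return c+np.array([[np.cos(a),-np.sin(a)],[np.sin(a),np.cos(a)]])@[x,y]
def legs(*ts):
    """each target: x,y,z,yaw of closing axis (deg). Prints turn about tool z, then shift in the turned tool frame (mm)"""
    s=manip.get_state(); P=s["tool_pos"]; M=Ro.from_rotvec(s["orientation"]).as_matrix()
    print("t",round(s["t"],1),"P",P.round(4),"yaw",round(np.degrees(np.arctan2(M[1,1],M[0,1])),2),"tilt",(M[:,2]*1000).round(1),"gap",round(s["finger_gap"],4))
    for x,y,z,w in ts:
        yaw=np.degrees(np.arctan2(M[1,1],M[0,1])); d=(w-yaw+90)%180-90
        M=Ro.from_euler("z",d,degrees=True).as_matrix()@M; T=np.array([x,y,z])
        sh=M.T@(T-P)*1000; print("turn rz",round(-d,1),"shift",sh.round(1),"dist",round(np.linalg.norm(sh))); P=T
E
python3 - <<'E'
from go import *
legs((.436,-.077,.12,111.4),(.436,-.077,.003,111.4),(.436,-.077,.1,111.4),(*tray("g",0,.035),.1,78.2),(*tray("g",0,.035),.008,78.2))
E
```

```text
t 0.7 P [0.2593 0.5687 0.2226] yaw 65.49 tilt [ 1.e-01  1.e-01 -1.e+03] gap 0.0872
turn rz -45.9 shift [  71.1 -665.7  102.5] dist 677
turn rz 0.0 shift [  0.  -0. 117.] dist 117
turn rz -0.0 shift [ -0.   0. -97.] dist 97
turn rz 33.2 shift [ 19.9 413.9   0. ] dist 414
turn rz -0.0 shift [ 0. -0. 92.] dist 92
```

>>> {"name": "move_arm", "arguments": {
  "plan": [
    [0,0,0,0,0,-7.6],
    [0,0,0,0,0,-7.6],
    [0,0,0,0,0,-7.6],
    [0,0,0,0,0,-7.6],
    [0,0,0,0,0,-7.6]
  ],
  "hand": 45,
  "grip_force": 15
}}

```text
t: 1.15
tool_pos: [0.2593, 0.5687, 0.2226]
orientation: [-0.377, 3.119, 0.0]
wrist_force: [0.5, -0.0, 0.4]
finger_gap: 0.0552
gripper_force: 0.0
```

>>> {"name": "move_arm", "arguments": {
  "plan": [
    [0,0,0,0,0,-7.9],
    [3,-25,5,0,0,0],
    [4,-35,5,0,0,0],
    [4,-40,5,0,0,0],
    [4,-40,5,0,0,0]
  ]
}}

```text
t: 1.65
tool_pos: [0.2966, 0.4315, 0.2023]
orientation: [-0.583, 3.087, 0.0]
wrist_force: [0.7, -0.9, 0.4]
finger_gap: 0.0394
gripper_force: 0.0
```

>>> {"name": "move_arm", "arguments": {
  "plan": [
    [4,-40,6,0,0,0],
    [4,-40,6,0,0,0],
    [4,-40,6,0,0,0],
    [4,-40,6,0,0,0],
    [4,-40,6,0,0,0]
  ]
}}

```text
t: 2.15
tool_pos: [0.351, 0.2378, 0.1726]
orientation: [-0.583, 3.086, 0.001]
wrist_force: [1.2, 0.2, 0.6]
finger_gap: 0.039
gripper_force: 0.0
```

>>> {"name": "move_arm", "arguments": {
  "plan": [
    [4,-40,6,0,0,0],
    [4,-40,6,0,0,0],
    [4,-40,6,0,0,0],
    [4,-40,6,0,0,0],
    [4,-40,6,0,0,0]
  ]
}}

```text
t: 2.65
tool_pos: [0.4053, 0.0443, 0.1427]
orientation: [-0.583, 3.086, 0.001]
wrist_force: [0.8, 0.2, 0.2]
finger_gap: 0.0393
gripper_force: 0.0
```

>>> {"name": "move_arm", "arguments": {
  "plan": [
    [4,-40,6,0,0,0],
    [4,-40,6,0,0,0],
    [4,-30,4,0,0,0],
    [4,-15,0,0,0,0],
    [0,0,0,0,0,0]
  ]
}}

```text
t: 3.15
tool_pos: [0.4357, -0.0786, 0.1266]
orientation: [-0.577, 3.088, -0.001]
wrist_force: [0.1, 0.4, 0.6]
finger_gap: 0.0392
gripper_force: 0.0
```

Run:
```python
from go import *
legs((.436,-.077,.003,111.4))
```

```text
t 3.1 P [ 0.4357 -0.0786  0.1266] yaw 111.18 tilt [ 2.e-01 -4.e-01 -1.e+03] gap 0.0392
turn rz -0.2 shift [ -0.8   1.4 123.6] dist 124
```

>>> {"name": "move_arm", "arguments": {
  "plan": [
    [0,1,30,0,0,0],
    [0,0,35,0,0,0],
    [0,0,30,0,0,0],
    [0,0,18,0,0,0],
    [0,0,10,0,0,0]
  ]
}}

```text
t: 3.65
tool_pos: [0.4345, -0.0743, 0.0022]
orientation: [0.585, -3.085, -0.001]
wrist_force: [0.2, 0.3, 0.2]
finger_gap: 0.0391
gripper_force: 0.0
```

>>> {"name": "move_arm", "arguments": {
  "plan": [
    [0,0,0,0,0,0],
    [0,0,0,0,0,0],
    [0,0,0,0,0,0],
    [0,0,0,0,0,0],
    [0,0,0,0,0,0]
  ],
  "hand": 0
}}

```text
t: 4.15
tool_pos: [0.4361, -0.0753, 0.0043]
orientation: [-0.583, 3.085, 0.0]
wrist_force: [-0.8, 0.8, 7.1]
finger_gap: 0.0144
gripper_force: 15.0
```

Run:
```python
from go import *
x=tray("g",0,.035)
legs((.436,-.077,.1,111.4),(*x,.1,78.2),(*x,.0075,78.2))
```

```text
t 4.2 P [ 0.4361 -0.0753  0.0043] yaw 111.4 tilt [ 1.6e+00  5.0e-01 -1.0e+03] gap 0.0144
turn rz -0.0 shift [  0.5  -1.6 -95.7] dist 96
turn rz 33.2 shift [ 1.990e+01  4.139e+02 -1.000e-01] dist 414
turn rz -0.0 shift [ 0.2  0.  92.5] dist 93
```

>>> {"name": "move_arm", "arguments": {
  "plan": [
    [0,0,-10,0,0,0],
    [0,0,-20,0,0,0],
    [0,0,-30,0,0,0],
    [0,0,-25,0,0,0],
    [0,0,-12,0,0,0]
  ]
}}

```text
t: 4.65
tool_pos: [0.4363, -0.0756, 0.103]
orientation: [-0.582, 3.084, -0.0]
wrist_force: [0.8, 0.8, 0.2]
finger_gap: 0.0139
gripper_force: 15.0
```

>>> {"name": "move_arm", "arguments": {
  "plan": [
    [0,0,0,0,0,5],
    [0,0,0,0,0,8.2],
    [0,0,0,0,0,8],
    [0,0,0,0,0,8],
    [0,0,0,0,0,4]
  ]
}}

```text
t: 5.15
tool_pos: [0.435, -0.0754, 0.1003]
orientation: [-0.332, -3.123, -0.0]
wrist_force: [-0.3, -0.3, -0.9]
finger_gap: 0.0142
gripper_force: 15.0
```

>>> {"name": "move_arm", "arguments": {
  "plan": [
    [0,15,0,0,0,0],
    [1,25,0,0,0,0],
    [2,34,0,0,0,0],
    [2,40,0,0,0,0],
    [2,40,0,0,0,0]
  ]
}}

```text
t: 5.65
tool_pos: [0.4598, 0.078, 0.1005]
orientation: [-0.324, -3.125, -0.0]
wrist_force: [1.2, 0.2, 0.3]
finger_gap: 0.0144
gripper_force: 15.0
```

>>> {"name": "move_arm", "arguments": {
  "plan": [
    [2,40,0,0,0,0],
    [2,40,0,0,0,0],
    [2,40,0,0,0,0],
    [2,40,0,0,0,0],
    [2,38,0,0,0,0]
  ]
}}

```text
t: 6.15
tool_pos: [0.4905, 0.2743, 0.1002]
orientation: [-0.323, -3.124, 0.0]
wrist_force: [0.8, -0.1, 0.5]
finger_gap: 0.0145
gripper_force: 15.0
```

>>> {"name": "move_arm", "arguments": {
  "plan": [
    [2,30,0,0,0,0],
    [1,20,0,0,0,0],
    [0,11,0,0,0,0],
    [0,0,0,0,0,0],
    [0,0,0,0,0,0]
  ]
}}

```text
t: 6.65
tool_pos: [0.5004, 0.3315, 0.1003]
orientation: [-0.325, -3.125, 0.002]
wrist_force: [-0.4, -0.0, -0.2]
finger_gap: 0.0141
gripper_force: 15.0
```

Run:
```python
from go import *
x=tray("g",0,.035)
legs((*x,.0085,78.2))
p=read_camera("top"); cv2.imwrite("pics/g1.png",cv2.resize(p["frame"][110:320,60:340],(800,600),interpolation=cv2.INTER_CUBIC))
```

```text
t 6.7 P [0.5004 0.3315 0.1003] yaw 78.13 tilt [-3.e-01 -1.e+00 -1.e+03] gap 0.0141
turn rz -0.1 shift [-0.6  1.  91.8] dist 92
```

View pics/g1.png

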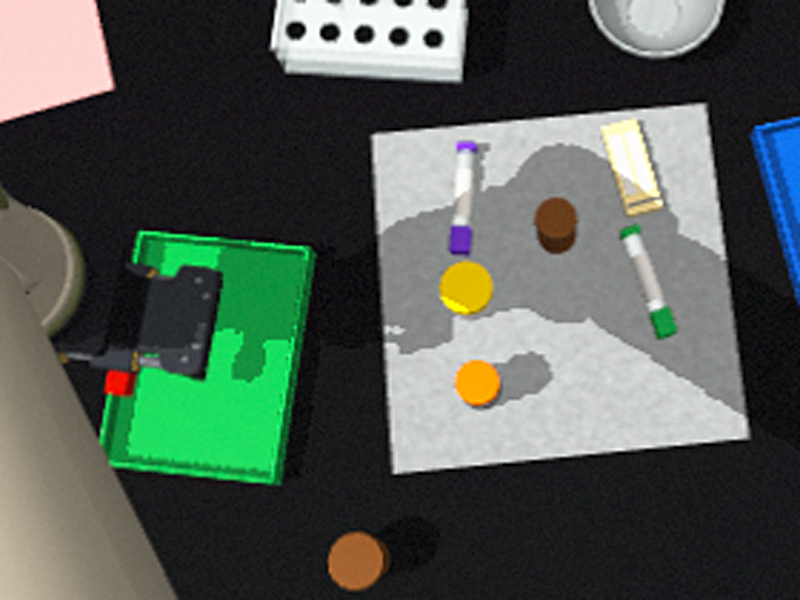

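The red tube is held level over the green tray, with its cap at (118,382). I'll lower it.

>>> {"name": "move_arm", "arguments": {
  "plan": [
    [0,-2,20,0,0,0],
    [0,0,30,0,0,0],
    [0,0,22,0,0,0],
    [0,0,12,0,0,0],
    [0,0,7,0,0,0]
  ]
}}

```text
t: 7.2
tool_pos: [0.4998, 0.3298, 0.0089]
orientation: [-0.325, -3.124, 0.001]
wrist_force: [0.9, -0.6, -0.2]
finger_gap: 0.0145
gripper_force: 15.0
```

>>> {"name": "move_arm", "arguments": {
  "plan": [
    [0,0,1,0,0,0],
    [0,0,0,0,0,0],
    [0,0,0,0,0,0]
  ]
}}

```text
t: 7.5
tool_pos: [0.5004, 0.3313, 0.0096]
orientation: [0.323, 3.124, 0.002]
wrist_force: [-0.0, 1.1, -0.8]
finger_gap: 0.0141
gripper_force: 15.0
```

>>> {"name": "move_arm", "arguments": {
  "plan": [
    [0,0,0,0,0,0],
    [0,0,0,0,0,0],
    [0,0,0,0,0,0],
    [0,0,0,0,0,0]
  ],
  "hand": 34
}}

```text
t: 7.9
tool_pos: [0.4999, 0.331, 0.0087]
orientation: [0.323, 3.125, 0.0]
wrist_force: [0.9, 0.0, -0.7]
finger_gap: 0.0288
gripper_force: 0.0
```

>>> {"name": "move_arm", "arguments": {
  "plan": [
    [0,0,-8,0,0,0],
    [0,0,-20,0,0,0],
    [0,0,-30,0,0,0],
    [0,0,-32,0,0,0],
    [0,0,-20,0,0,0]
  ]
}}

```text
t: 8.4
tool_pos: [0.5007, 0.3314, 0.1217]
orientation: [0.323, 3.123, 0.003]
wrist_force: [0.3, 0.1, 0.4]
finger_gap: 0.0296
gripper_force: 0.0
```

Run:
```python
from go import *
x=tray("g",-.05,-.03)
legs((.5205,.072,.12,90),(.5205,.072,.026,90),(.5205,.072,.1,90),(*x,.1,90))
```

```text
t 8.4 P [0.5007 0.3314 0.1217] yaw 78.18 tilt [    2.3     2.  -1000. ] gap 0.0296
turn rz -11.8 shift [ -19.8 -259.4    1.2] dist 260
turn rz -0.0 shift [ 0.2 -0.2 94. ] dist 94
turn rz -0.0 shift [ -0.1   0.2 -74. ] dist 74
turn rz -0.0 shift [ 81.6 206.9   0.3] dist 222
```

>>> {"name": "move_arm", "arguments": {
  "plan": [
    [0,0,0,0,0,-6],
    [0,0,0,0,0,-5.8],
    [-1,-15,0,0,0,0],
    [-2,-30,0,0,0,0],
    [-3,-40,0,0,0,0]
  ],
  "hand": 78
}}

```text
t: 8.9
tool_pos: [0.5055, 0.2453, 0.1186]
orientation: [-0.002, -3.142, -0.001]
wrist_force: [0.7, -0.5, 0.5]
finger_gap: 0.0611
gripper_force: 0.0
```

>>> {"name": "move_arm", "arguments": {
  "plan": [
    [-4,-45,0,0,0,0],
    [-4,-45,0,0,0,0],
    [-3,-40,0,0,0,0],
    [-2,-30,0,0,0,0],
    [-1,-14,0,0,0,0]
  ]
}}

```text
t: 9.4
tool_pos: [0.5196, 0.0676, 0.1189]
orientation: [0.012, 3.141, -0.001]
wrist_force: [-0.9, 0.2, -0.0]
finger_gap: 0.0682
gripper_force: 0.0
```

>>> {"name": "move_arm", "arguments": {
  "plan": [
    [0,0,0,0,0,0],
    [0,0,0,0,0,0]
  ]
}}

```text
t: 9.6
tool_pos: [0.5197, 0.0732, 0.1186]
orientation: [-0.001, -3.142, -0.001]
wrist_force: [-0.5, 1.4, -0.0]
finger_gap: 0.0678
gripper_force: 0.0
```

Run:
```python
from go import *
legs((.5205,.072,.026,90))
p=read_camera("scene"); cv2.imwrite("pics/s1.png",cv2.resize(p["frame"][110:320,150:430],(800,600),interpolation=cv2.INTER_CUBIC))
```

```text
t 9.6 P [0.5197 0.0732 0.1186] yaw 89.97 tilt [-0.e+00  8.e-01 -1.e+03] gap 0.0678
turn rz -0.0 shift [-0.8 -1.2 92.6] dist 93
```

View pics/s1.png

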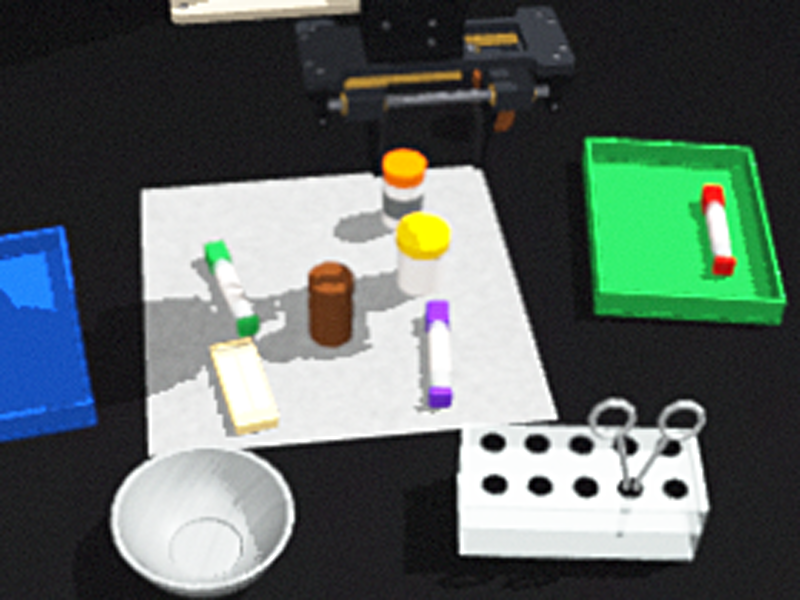

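The red tube lies flat in the green tray at (717,230), and the pot (422,255) is under the gripper. I'll go down to it.

>>> {"name": "move_arm", "arguments": {
  "plan": [
    [0,-1,20,0,0,0],
    [0,0,28,0,0,0],
    [0,0,25,0,0,0],
    [0,0,13,0,0,0],
    [0,0,6,0,0,0]
  ]
}}

```text
t: 10.15
tool_pos: [0.5191, 0.0721, 0.0254]
orientation: [0.002, -3.14, 0.0]
wrist_force: [-1.0, 0.2, -0.5]
finger_gap: 0.0679
gripper_force: 0.0
```

>>> {"name": "move_arm", "arguments": {
  "plan": [
    [0,0,0,0,0,0],
    [0,0,0,0,0,0],
    [0,0,0,0,0,0],
    [0,0,0,0,0,0],
    [0,0,0,0,0,0]
  ],
  "hand": 20
}}

```text
t: 10.65
tool_pos: [0.5204, 0.0712, 0.0273]
orientation: [0.0, 3.14, 0.001]
wrist_force: [0.2, 0.8, 2.8]
finger_gap: 0.0431
gripper_force: 14.9
```

Run:
```python
from go import *
x=tray("g",-.05,-.03)
legs((.5205,.073,.1,90),(*x,.1,90))
```

```text
t 10.7 P [0.5204 0.0712 0.0273] yaw 89.99 tilt [ 1.4e+00  6.0e-01 -1.0e+03] gap 0.0431
turn rz -0.0 shift [ -0.2   1.9 -72.7] dist 73
turn rz -0.0 shift [ 81.6 205.9   0. ] dist 221
```

>>> {"name": "move_arm", "arguments": {
  "plan": [
    [0,0,-8,0,0,0],
    [0,0,-16,0,0,0],
    [0,0,-22,0,0,0],
    [0,0,-18,0,0,0],
    [0,0,-8,0,0,0]
  ]
}}

```text
t: 11.15
tool_pos: [0.5207, 0.071, 0.1006]
orientation: [0.001, 3.139, 0.001]
wrist_force: [-0.1, -0.5, -1.2]
finger_gap: 0.043
gripper_force: 15.0
```

>>> {"name": "move_arm", "arguments": {
  "plan": [
    [4,10,0,0,0,0],
    [8,20,0,0,0,0],
    [11,28,0,0,0,0],
    [13,32,0,0,0,0],
    [13,32,0,0,0,0]
  ]
}}

```text
t: 11.65
tool_pos: [0.4692, 0.1944, 0.0975]
orientation: [-0.0, -3.14, 0.001]
wrist_force: [-0.4, 0.6, -0.2]
finger_gap: 0.0429
gripper_force: 15.0
```

>>> {"name": "move_arm", "arguments": {
  "plan": [
    [12,31,0,0,0,0],
    [10,26,0,0,0,0],
    [7,18,0,0,0,0],
    [4,10,0,0,0,0],
    [0,0,0,0,0,0]
  ]
}}

```text
t: 12.15
tool_pos: [0.4366, 0.2792, 0.0978]
orientation: [0.004, -3.14, 0.001]
wrist_force: [0.5, -1.1, -0.6]
finger_gap: 0.0428
gripper_force: 15.0
```

Run:
```python
from go import *
x=tray("g",-.05,-.03)
legs((*x,.031,90))
```

```text
t 12.2 P [0.4366 0.2792 0.0978] yaw 90.13 tilt [-1.2e+00 -4.0e-01 -1.0e+03] gap 0.0428
turn rz 0.1 shift [-2.4 -0.3 66.8] dist 67
```

>>> {"name": "move_arm", "arguments": {
  "plan": [
    [-2,0,15,0,0,0],
    [0,0,22,0,0,0],
    [0,0,17,0,0,0],
    [0,0,9,0,0,0],
    [0,0,4,0,0,0]
  ]
}}

```text
t: 12.65
tool_pos: [0.4399, 0.2768, 0.0309]
orientation: [-0.002, -3.141, 0.002]
wrist_force: [-1.1, -0.5, 14.0]
finger_gap: 0.0432
gripper_force: 14.8
```

>>> {"name": "move_arm", "arguments": {
  "plan": [
    [0,0,0,0,0,0],
    [0,0,0,0,0,0]
  ]
}}

```text
t: 12.85
tool_pos: [0.4403, 0.278, 0.0321]
orientation: [0.001, 3.141, 0.001]
wrist_force: [0.1, -0.5, -0.7]
finger_gap: 0.043
gripper_force: 15.0
```

>>> {"name": "move_arm", "arguments": {
  "plan": [
    [0,0,0,0,0,0],
    [0,0,0,0,0,0],
    [0,0,0,0,0,0],
    [0,0,0,0,0,0]
  ],
  "hand": 70
}}

```text
t: 13.25
tool_pos: [0.4399, 0.2781, 0.0317]
orientation: [0.0, 3.141, 0.0]
wrist_force: [0.3, -0.6, -0.0]
finger_gap: 0.0596
gripper_force: 0.0
```

>>> {"name": "move_arm", "arguments": {
  "plan": [
    [0,0,-10,0,0,0],
    [0,0,-25,0,0,0],
    [0,0,-35,0,0,0],
    [0,0,-20,0,0,0],
    [0,0,0,0,0,0]
  ]
}}

```text
t: 13.75
tool_pos: [0.4415, 0.2791, 0.1254]
orientation: [0.0, 3.137, 0.006]
wrist_force: [0.2, 0.2, 0.1]
finger_gap: 0.0609
gripper_force: 0.0
```

Run:
```python
from go import *
x=tray("g",.05,-.03)
legs((.4405,.067,.12,90),(.4405,.067,.031,90),(.4405,.067,.11,90),(*x,.11,90),(*x,.035,90))
```

```text
t 13.8 P [0.4415 0.2791 0.1254] yaw 89.98 tilt [    4.5     3.9 -1000. ] gap 0.0609
turn rz -0.0 shift [   1.  -212.1    4.5] dist 212
turn rz 0.0 shift [ 0.4 -0.3 89. ] dist 89
turn rz -0.0 shift [ -0.4   0.3 -79. ] dist 79
turn rz 0.0 shift [-96.3 191.4   1.2] dist 214
turn rz -0.0 shift [ 0.3 -0.3 75. ] dist 75
```

>>> {"name": "move_arm", "arguments": {
  "plan": [
    [0,-15,0,0,0,0],
    [0,-30,0,0,0,0],
    [0,-40,0,0,0,0],
    [0,-43,0,0,0,0],
    [0,-40,0,0,0,0]
  ]
}}

```text
t: 14.25
tool_pos: [0.4385, 0.1068, 0.1203]
orientation: [-0.001, -3.14, 0.001]
wrist_force: [0.1, -0.3, -0.5]
finger_gap: 0.061
gripper_force: 0.0
```

>>> {"name": "move_arm", "arguments": {
  "plan": [
    [0,-29,0,0,0,0],
    [0,-14,0,0,0,0],
    [0,0,0,0,0,0],
    [0,0,0,0,0,0]
  ]
}}

```text
t: 14.65
tool_pos: [0.4395, 0.0677, 0.1212]
orientation: [0.001, -3.141, -0.0]
wrist_force: [-0.4, 0.9, -0.2]
finger_gap: 0.0611
gripper_force: 0.0
```

Run:
```python
from go import *
legs((.4405,.067,.031,90))
```

```text
t 14.7 P [0.4395 0.0677 0.1212] yaw 90.02 tilt [-6.e-01  2.e-01 -1.e+03] gap 0.0611
turn rz 0.0 shift [-1.  -0.7 90.2] dist 90
```

>>> {"name": "move_arm", "arguments": {
  "plan": [
    [-1,0,20,0,0,0],
    [0,0,28,0,0,0],
    [0,0,23,0,0,0],
    [0,0,13,0,0,0],
    [0,0,6,0,0,0]
  ]
}}

```text
t: 15.15
tool_pos: [0.4398, 0.0682, 0.03]
orientation: [0.004, -3.139, 0.001]
wrist_force: [0.4, 0.6, -0.4]
finger_gap: 0.0609
gripper_force: 0.0
```

>>> {"name": "move_arm", "arguments": {
  "plan": [
    [0,0,0,0,0,0],
    [0,0,0,0,0,0],
    [0,0,0,0,0,0],
    [0,0,0,0,0,0],
    [0,0,0,0,0,0]
  ],
  "hand": 10
}}

```text
t: 15.65
tool_pos: [0.4413, 0.0673, 0.0321]
orientation: [0.0, 3.14, 0.001]
wrist_force: [0.3, 1.0, 2.5]
finger_gap: 0.0355
gripper_force: 14.9
```

>>> {"name": "move_arm", "arguments": {
  "plan": [
    [0,0,-8,0,0,0],
    [0,0,-18,0,0,0],
    [0,0,-25,0,0,0],
    [0,0,-20,0,0,0],
    [0,0,-8,0,0,0]
  ]
}}

```text
t: 16.15
tool_pos: [0.4418, 0.0671, 0.1128]
orientation: [0.001, 3.139, 0.002]
wrist_force: [-0.4, -0.4, -0.4]
finger_gap: 0.035
gripper_force: 14.9
```

Run:
```python
from go import *
x=tray("g",.05,-.03)
legs((*x,.11,90),(*x,.035,90))
```

```text
t 16.1 P [0.4418 0.0671 0.1128] yaw 89.97 tilt [    2.9     1.2 -1000. ] gap 0.035
turn rz -0.0 shift [-95.  191.3   3.3] dist 214
turn rz -0.0 shift [ 0.2 -0.1 75. ] dist 75
```

>>> {"name": "move_arm", "arguments": {
  "plan": [
    [-5,10,0,0,0,0],
    [-10,20,0,0,0,0],
    [-13,26,0,0,0,0],
    [-14,28,0,0,0,0],
    [-14,28,0,0,0,0]
  ]
}}

```text
t: 16.65
tool_pos: [0.4968, 0.1807, 0.1091]
orientation: [0.0, -3.14, 0.001]
wrist_force: [0.6, -0.6, 0.2]
finger_gap: 0.035
gripper_force: 14.9
```

>>> {"name": "move_arm", "arguments": {
  "plan": [
    [-13,26,0,0,0,0],
    [-12,24,0,0,0,0],
    [-9,18,0,0,0,0],
    [-5,11,0,0,0,0],
    [0,0,0,0,0,0]
  ]
}}

```text
t: 17.15
tool_pos: [0.5354, 0.2596, 0.1092]
orientation: [0.003, -3.14, 0.001]
wrist_force: [-0.2, 0.1, -0.6]
finger_gap: 0.0354
gripper_force: 14.9
```

Run:
```python
from go import *
x=tray("g",.05,-.03)
legs((*x,.036,90))
```

```text
t 17.1 P [0.5354 0.2596 0.1092] yaw 90.11 tilt [-1.5e+00 -4.0e-01 -1.0e+03] gap 0.0354
turn rz 0.1 shift [-1.5 -1.2 73.2] dist 73
```

>>> {"name": "move_arm", "arguments": {
  "plan": [
    [-1,-1,16,0,0,0],
    [0,0,25,0,0,0],
    [0,0,18,0,0,0],
    [0,0,10,0,0,0],
    [0,0,4,0,0,0]
  ]
}}

```text
t: 17.65
tool_pos: [0.5362, 0.2559, 0.0365]
orientation: [-0.001, -3.14, 0.002]
wrist_force: [0.1, -0.6, -0.3]
finger_gap: 0.0352
gripper_force: 14.9
```

>>> {"name": "move_arm", "arguments": {
  "plan": [
    [0,0,0,0,0,0],
    [0,0,0,0,0,0]
  ]
}}

```text
t: 17.85
tool_pos: [0.5374, 0.257, 0.0384]
orientation: [0.001, 3.141, 0.001]
wrist_force: [-0.4, -0.1, -0.7]
finger_gap: 0.0351
gripper_force: 14.9
```

>>> {"name": "move_arm", "arguments": {
  "plan": [
    [0,0,0,0,0,0],
    [0,0,0,0,0,0],
    [0,0,0,0,0,0],
    [0,0,0,0,0,0]
  ],
  "hand": 60
}}

```text
t: 18.25
tool_pos: [0.537, 0.257, 0.0378]
orientation: [0.0, 3.141, 0.0]
wrist_force: [0.8, -0.1, 0.8]
finger_gap: 0.0513
gripper_force: 0.0
```

>>> {"name": "move_arm", "arguments": {
  "plan": [
    [0,0,-10,0,0,0],
    [0,0,-25,0,0,0],
    [0,0,-35,0,0,0],
    [0,0,-20,0,0,0],
    [0,0,0,0,0,0]
  ]
}}

```text
t: 18.75
tool_pos: [0.5387, 0.2578, 0.1318]
orientation: [0.001, 3.136, 0.005]
wrist_force: [0.0, 0.1, -0.8]
finger_gap: 0.052
gripper_force: 0.0
```

Run:
```python
from go import *
legs((.6085,.071,.12,82.5),(.6085,.071,.003,82.5))
```

```text
t 18.8 P [0.5387 0.2578 0.1318] yaw 89.97 tilt [    5.2     3.4 -1000. ] gap 0.052
turn rz 7.5 shift [ -93.5 -176.1   11.7] dist 200
turn rz -0.0 shift [  0.6  -0.4 117. ] dist 117
```

>>> {"name": "move_arm", "arguments": {
  "plan": [
    [0,0,0,0,0,7.5],
    [-7,-14,0,0,0,0],
    [-15,-28,0,0,0,0],
    [-20,-38,0,0,0,0],
    [-20,-38,0,0,0,0]
  ],
  "hand": 45
}}

```text
t: 19.25
tool_pos: [0.5831, 0.1293, 0.1273]
orientation: [-0.199, -3.135, 0.001]
wrist_force: [0.3, -0.2, -0.4]
finger_gap: 0.0394
gripper_force: 0.0
```

>>> {"name": "move_arm", "arguments": {
  "plan": [
    [-17,-32,0,0,0,0],
    [-10,-18,0,0,0,0],
    [-4,-8,0,0,0,0],
    [0,0,0,0,0,0],
    [0,0,0,0,0,0]
  ]
}}

```text
t: 19.75
tool_pos: [0.6056, 0.0715, 0.1273]
orientation: [-0.202, -3.134, -0.001]
wrist_force: [-0.1, 1.1, -0.1]
finger_gap: 0.0391
gripper_force: 0.0
```

Run:
```python
from go import *
legs((.6085,.071,.003,82.5))
p=read_camera("top"); cv2.imwrite("pics/g2.png",cv2.resize(p["frame"][110:320,60:340],(800,600),interpolation=cv2.INTER_CUBIC))
```

```text
t 19.8 P [0.6056 0.0715 0.1273] yaw 82.62 tilt [-6.e-01  6.e-01 -1.e+03] gap 0.0391
turn rz 0.1 shift [-3.000e+00 -1.000e-01  1.243e+02] dist 124
```

View pics/g2.png

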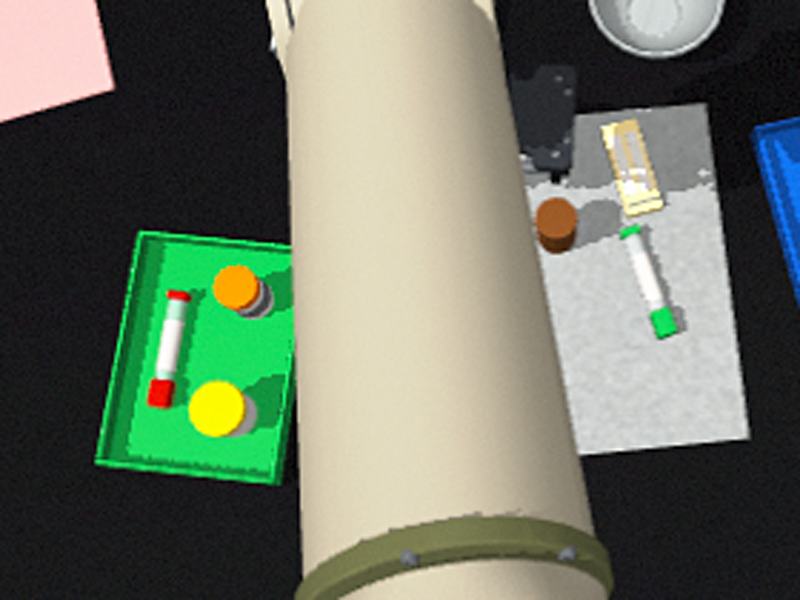

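The green kit is well placed: tube (170,350), canister (238,290) and pot (218,410), all inside and clear of each other. Next is the purple tube.

>>> {"name": "move_arm", "arguments": {
  "plan": [
    [-3,0,25,0,0,0],
    [0,0,35,0,0,0],
    [0,0,32,0,0,0],
    [0,0,20,0,0,0],
    [0,0,11,0,0,0]
  ]
}}

```text
t: 20.3
tool_pos: [0.6075, 0.0715, 0.0025]
orientation: [-0.201, -3.132, 0.0]
wrist_force: [0.3, -0.8, -0.3]
finger_gap: 0.0392
gripper_force: 0.0
```

>>> {"name": "move_arm", "arguments": {
  "plan": [
    [0,0,0,0,0,0],
    [0,0,0,0,0,0],
    [0,0,0,0,0,0],
    [0,0,0,0,0,0],
    [0,0,0,0,0,0]
  ],
  "hand": 0
}}

```text
t: 20.8
tool_pos: [0.6098, 0.0702, 0.0057]
orientation: [0.206, 3.133, 0.001]
wrist_force: [-1.2, 0.1, 5.5]
finger_gap: 0.0143
gripper_force: 15.0
```

>>> {"name": "move_arm", "arguments": {
  "plan": [
    [0,0,-10,0,0,0],
    [0,0,-20,0,0,0],
    [0,0,-30,0,0,0],
    [0,0,-30,0,0,0],
    [0,0,-20,0,0,0]
  ]
}}

```text
t: 21.3
tool_pos: [0.6097, 0.0697, 0.1175]
orientation: [0.206, 3.132, 0.001]
wrist_force: [-0.2, 0.1, -1.0]
finger_gap: 0.0145
gripper_force: 15.0
```

Run:
```python
from go import *
x=tray("b",0,-.035)
legs((*x,.11,97.6),(*x,.0085,97.6))
```

```text
t 21.3 P [0.6097 0.0697 0.1175] yaw 82.47 tilt [ 2.4e+00  5.0e-01 -1.0e+03] gap 0.0145
turn rz -15.1 shift [  94.4 -374.2    7. ] dist 386
turn rz 0.0 shift [ 2.000e-01 -1.000e-01  1.015e+02] dist 102
```

>>> {"name": "move_arm", "arguments": {
  "plan": [
    [0,0,0,0,0,-4],
    [0,0,0,0,0,-7],
    [0,0,0,0,0,-4.1],
    [3,-12,0,0,0,0],
    [6,-24,0,0,0,0]
  ]
}}

```text
t: 21.8
tool_pos: [0.6048, 0.0339, 0.1149]
orientation: [-0.209, 3.134, 0.001]
wrist_force: [0.2, 0.5, -0.4]
finger_gap: 0.0141
gripper_force: 15.0
```

>>> {"name": "move_arm", "arguments": {
  "plan": [
    [9,-34,0,0,0,0],
    [10,-40,0,0,0,0],
    [10,-40,0,0,0,0],
    [10,-40,0,0,0,0],
    [10,-40,0,0,0,0]
  ]
}}

```text
t: 22.3
tool_pos: [0.581, -0.1685, 0.1151]
orientation: [-0.203, 3.135, -0.0]
wrist_force: [0.4, -0.5, 0.1]
finger_gap: 0.0143
gripper_force: 15.0
```

>>> {"name": "move_arm", "arguments": {
  "plan": [
    [10,-40,0,0,0,0],
    [9,-36,0,0,0,0],
    [8,-32,0,0,0,0],
    [6,-24,0,0,0,0],
    [3,-12,0,0,0,0]
  ]
}}

```text
t: 22.8
tool_pos: [0.5634, -0.3171, 0.1149]
orientation: [0.198, -3.135, 0.002]
wrist_force: [-0.1, -0.5, -0.5]
finger_gap: 0.0143
gripper_force: 15.0
```

>>> {"name": "move_arm", "arguments": {
  "plan": [
    [0,0,0,0,0,0],
    [0,0,0,0,0,0]
  ]
}}

```text
t: 23.0
tool_pos: [0.5655, -0.3121, 0.1145]
orientation: [-0.208, 3.135, 0.001]
wrist_force: [0.4, 0.4, 0.1]
finger_gap: 0.0142
gripper_force: 15.0
```

Run:
```python
from go import *
x=tray("b",0,-.035)
legs((*x,.0095,97.6))
p=read_camera("top"); cv2.imwrite("pics/b1.png",cv2.resize(p["frame"][110:290,230:470],(800,600),interpolation=cv2.INTER_CUBIC))
```

```text
t 23.0 P [ 0.5655 -0.3121  0.1145] yaw 97.59 tilt [ 0.e+00  9.e-01 -1.e+03] gap 0.0142
turn rz -0.0 shift [ 1.00e-01 -1.70e+00  1.05e+02] dist 105
```

View pics/b1.png

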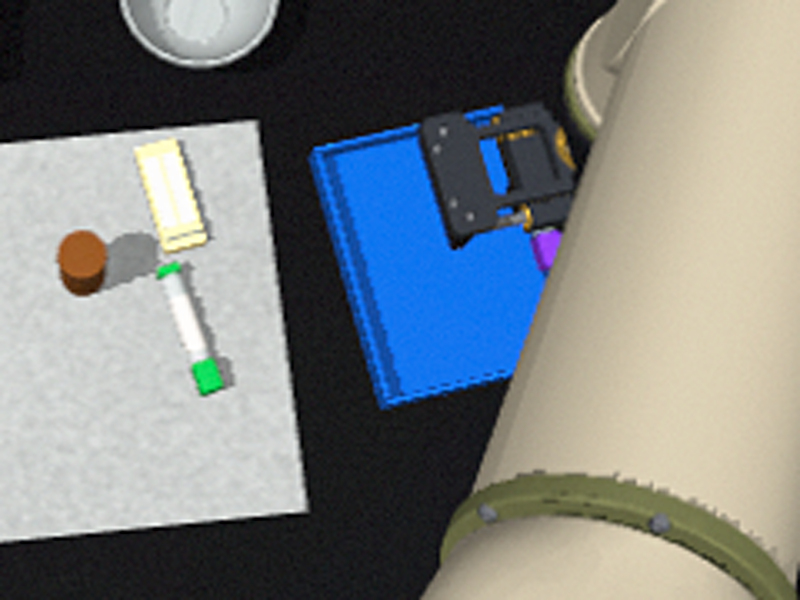

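The purple tube is over the blue tray, its cap at (548,250). I'll lower it.

>>> {"name": "move_arm", "arguments": {
  "plan": [
    [0,0,25,0,0,0],
    [0,0,32,0,0,0],
    [0,0,25,0,0,0],
    [0,0,14,0,0,0],
    [0,0,8,0,0,0]
  ]
}}

```text
t: 23.55
tool_pos: [0.5653, -0.3117, 0.0095]
orientation: [0.21, -3.134, -0.002]
wrist_force: [-3.0, 4.9, 18.9]
finger_gap: 0.0145
gripper_force: 15.0
```

>>> {"name": "move_arm", "arguments": {
  "plan": [
    [0,0,1,0,0,0],
    [0,0,0,0,0,0],
    [0,0,0,0,0,0]
  ]
}}

```text
t: 23.85
tool_pos: [0.5659, -0.3135, 0.0105]
orientation: [-0.208, 3.133, -0.001]
wrist_force: [0.6, 0.0, -0.2]
finger_gap: 0.0144
gripper_force: 15.0
```

>>> {"name": "move_arm", "arguments": {
  "plan": [
    [0,0,0,0,0,0],
    [0,0,0,0,0,0],
    [0,0,0,0,0,0],
    [0,0,0,0,0,0]
  ],
  "hand": 34
}}

```text
t: 24.25
tool_pos: [0.5653, -0.3133, 0.0096]
orientation: [-0.208, 3.135, 0.0]
wrist_force: [0.1, 0.0, 0.5]
finger_gap: 0.0287
gripper_force: 0.0
```

>>> {"name": "move_arm", "arguments": {
  "plan": [
    [0,0,-8,0,0,0],
    [0,0,-20,0,0,0],
    [0,0,-30,0,0,0],
    [0,0,-32,0,0,0],
    [0,0,-20,0,0,0]
  ]
}}

```text
t: 24.75
tool_pos: [0.5659, -0.3139, 0.1227]
orientation: [-0.207, 3.132, -0.002]
wrist_force: [0.5, -0.1, -0.7]
finger_gap: 0.0295
gripper_force: 0.0
```

Run:
```python
from go import *
x=tray("b",0,.025)
legs((.622,-.0785,.12,99.5),(.622,-.0785,.003,99.5),(.622,-.0785,.1,99.5),(*x,.1,97.6))
```

```text
t 24.8 P [ 0.5659 -0.3139  0.1227] yaw 97.57 tilt [    2.7    -1.1 -1000. ] gap 0.0295
turn rz -1.9 shift [-94.1 222.9   2.6] dist 242
turn rz -0.0 shift [  0.3   0.2 117. ] dist 117
turn rz -0.0 shift [ -0.2  -0.1 -97. ] dist 97
turn rz 1.9 shift [  87.  -165.7    0. ] dist 187
```

>>> {"name": "move_arm", "arguments": {
  "plan": [
    [0,0,0,0,0,-1.9],
    [-6,14,0,0,0,0],
    [-12,29,0,0,0,0],
    [-16,38,0,0,0,0],
    [-16,38,0,0,0,0]
  ],
  "hand": 60
}}

```text
t: 25.25
tool_pos: [0.5949, -0.1851, 0.1192]
orientation: [0.258, -3.13, -0.001]
wrist_force: [0.5, -0.4, -0.5]
finger_gap: 0.0514
gripper_force: 0.0
```

>>> {"name": "move_arm", "arguments": {
  "plan": [
    [-16,38,0,0,0,0],
    [-14,33,0,0,0,0],
    [-10,22,0,0,0,0],
    [-4,11,0,0,0,0],
    [0,0,0,0,0,0]
  ]
}}

```text
t: 25.75
tool_pos: [0.6212, -0.0753, 0.1192]
orientation: [0.264, -3.13, -0.001]
wrist_force: [-0.2, -0.5, 0.7]
finger_gap: 0.052
gripper_force: 0.0
```

>>> {"name": "move_arm", "arguments": {
  "plan": [
    [0,0,0,0,0,0],
    [0,0,0,0,0,0]
  ]
}}

```text
t: 25.95
tool_pos: [0.6207, -0.08, 0.1196]
orientation: [0.255, -3.131, 0.001]
wrist_force: [-0.8, -0.2, -0.0]
finger_gap: 0.0523
gripper_force: 0.0
```

Run:
```python
from go import *
legs((.622,-.0785,.002,99.5))
```

```text
t 25.9 P [ 0.6207 -0.08    0.1196] yaw 99.33 tilt [-2.e-01 -8.e-01 -1.e+03] gap 0.0523
turn rz -0.2 shift [ -1.5   1.3 117.6] dist 118
```

>>> {"name": "move_arm", "arguments": {
  "plan": [
    [-1,1,25,0,0,0],
    [0,0,34,0,0,0],
    [0,0,30,0,0,0],
    [0,0,17,0,0,0],
    [0,0,11,0,0,0]
  ]
}}

```text
t: 26.45
tool_pos: [0.6213, -0.0778, 0.0013]
orientation: [0.257, -3.13, 0.0]
wrist_force: [-0.1, -0.4, 0.6]
finger_gap: 0.0526
gripper_force: 0.0
```

>>> {"name": "move_arm", "arguments": {
  "plan": [
    [0,0,0,0,0,0],
    [0,0,0,0,0,0],
    [0,0,0,0,0,0],
    [0,0,0,0,0,0],
    [0,0,0,0,0,0]
  ],
  "hand": 10
}}

```text
t: 26.95
tool_pos: [0.6227, -0.0767, 0.0035]
orientation: [-0.26, 3.129, -0.0]
wrist_force: [-0.6, 0.9, 5.4]
finger_gap: 0.032
gripper_force: 15.0
```

>>> {"name": "move_arm", "arguments": {
  "plan": [
    [0,0,-8,0,0,0],
    [0,0,-18,0,0,0],
    [0,0,-28,0,0,0],
    [0,0,-30,0,0,0],
    [0,0,-18,0,0,0]
  ]
}}

```text
t: 27.45
tool_pos: [0.6228, -0.0768, 0.1075]
orientation: [-0.259, 3.128, -0.0]
wrist_force: [0.4, 0.1, -1.2]
finger_gap: 0.0317
gripper_force: 15.0
```

Run:
```python
from go import *
x=tray("b",0,.025)
legs((*x,.1,97.6))
```

```text
t 27.4 P [ 0.6228 -0.0768  0.1075] yaw 99.48 tilt [ 2.6e+00  1.0e-01 -1.0e+03] gap 0.0317
turn rz 1.9 shift [  88.  -167.3    7.3] dist 189
```

>>> {"name": "move_arm", "arguments": {
  "plan": [
    [0,0,0,0,0,1.9],
    [5,-10,0,0,0,0],
    [11,-20,0,0,0,0],
    [14,-27,0,0,0,0],
    [16,-30,0,0,0,0]
  ]
}}

```text
t: 27.95
tool_pos: [0.5869, -0.1699, 0.1041]
orientation: [0.211, -3.133, -0.0]
wrist_force: [0.3, -0.5, -0.5]
finger_gap: 0.0318
gripper_force: 15.0
```

>>> {"name": "move_arm", "arguments": {
  "plan": [
    [15,-29,0,0,0,0],
    [13,-25,0,0,0,0],
    [9,-17,0,0,0,0],
    [5,-9,0,0,0,0],
    [0,0,0,0,0,0]
  ]
}}

```text
t: 28.45
tool_pos: [0.5556, -0.2555, 0.1043]
orientation: [0.204, -3.134, 0.0]
wrist_force: [-0.2, 0.1, -0.4]
finger_gap: 0.0316
gripper_force: 15.0
```

>>> {"name": "move_arm", "arguments": {
  "plan": [
    [0,0,0,0,0,0],
    [0,0,0,0,0,0]
  ]
}}

```text
t: 28.65
tool_pos: [0.5574, -0.2523, 0.1043]
orientation: [0.211, -3.134, -0.001]
wrist_force: [-0.2, 0.2, -0.4]
finger_gap: 0.032
gripper_force: 15.0
```

Run:
```python
from go import *
x=tray("b",0,.025)
legs((*x,.0082,97.6))
p=read_camera("scene"); cv2.imwrite("pics/s2.png",cv2.resize(p["frame"][120:330,80:360],(800,600),interpolation=cv2.INTER_CUBIC))
```

```text
t 28.6 P [ 0.5574 -0.2523  0.1043] yaw 97.71 tilt [-1.e-01  8.e-01 -1.e+03] gap 0.032
turn rz 0.1 shift [ 0.  -2.1 96.1] dist 96
```

View pics/s2.png

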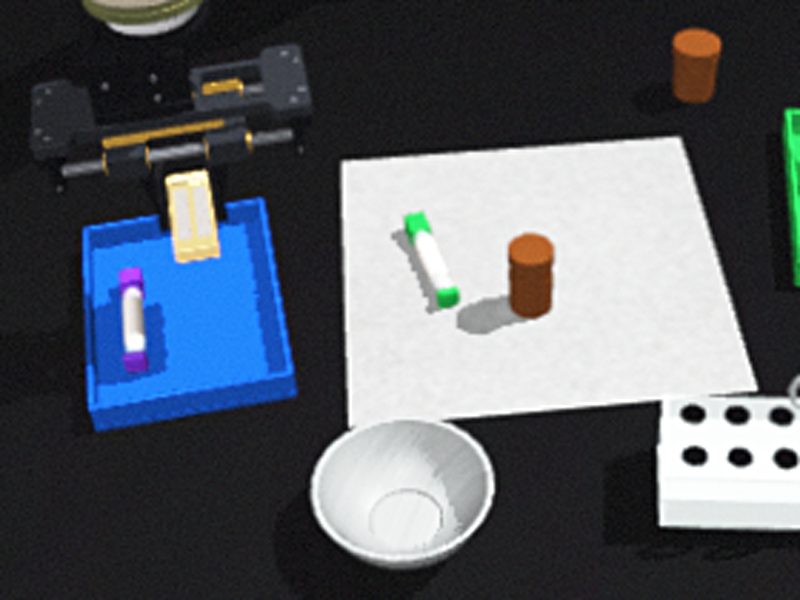

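The purple tube lies flat in the blue tray at (133,320), and the box is held level over the free half. I'll lower it, release and retreat.

>>> {"name": "move_arm", "arguments": {
  "plan": [
    [0,-1,22,0,0,0],
    [0,0,30,0,0,0],
    [0,0,22,0,0,0],
    [0,0,13,0,0,0],
    [0,0,7,0,0,0]
  ]
}}

```text
t: 29.2
tool_pos: [0.5569, -0.254, 0.0095]
orientation: [0.209, -3.133, -0.001]
wrist_force: [-0.5, 0.4, -0.5]
finger_gap: 0.0316
gripper_force: 15.0
```

>>> {"name": "move_arm", "arguments": {
  "plan": [
    [0,0,1,0,0,0],
    [0,0,0,0,0,0],
    [0,0,0,0,0,0]
  ]
}}

```text
t: 29.5
tool_pos: [0.5577, -0.2551, 0.0106]
orientation: [-0.208, 3.133, -0.001]
wrist_force: [0.1, -0.9, -0.2]
finger_gap: 0.0317
gripper_force: 15.0
```

>>> {"name": "move_arm", "arguments": {
  "plan": [
    [0,0,0,0,0,0],
    [0,0,0,0,0,0],
    [0,0,0,0,0,0],
    [0,0,0,0,0,0]
  ],
  "hand": 50
}}

```text
t: 29.9
tool_pos: [0.5571, -0.2548, 0.0097]
orientation: [-0.208, 3.134, 0.0]
wrist_force: [0.3, 0.3, -0.6]
finger_gap: 0.043
gripper_force: 0.0
```

>>> {"name": "move_arm", "arguments": {
  "plan": [
    [0,0,-8,0,0,0],
    [0,0,-20,0,0,0],
    [0,0,-35,0,0,0],
    [0,0,-40,0,0,0],
    [0,0,-40,0,0,0]
  ]
}}

```text
t: 30.4
tool_pos: [0.5567, -0.2548, 0.1546]
orientation: [-0.207, 3.135, -0.0]
wrist_force: [0.8, 0.0, -0.3]
finger_gap: 0.0436
gripper_force: 0.0
```

>>> {"name": "move_arm", "arguments": {
  "plan": [
    [15,20,-20,0,0,0],
    [20,40,0,0,0,0],
    [20,40,0,0,0,0],
    [20,40,0,0,0,0],
    [10,20,0,0,0,0]
  ]
}}

```text
t: 30.9
tool_pos: [0.4499, -0.1048, 0.173]
orientation: [-0.211, 3.134, 0.002]
wrist_force: [0.0, -0.1, -0.7]
finger_gap: 0.0434
gripper_force: 0.0
```

>>> {"name": "move_arm", "arguments": {
  "plan": [
    [0,0,0,0,0,0],
    [0,0,0,0,0,0],
    [0,0,0,0,0,0],
    [0,0,0,0,0,0],
    [0,0,0,0,0,0]
  ]
}}

```text
t: 31.4
tool_pos: [0.4517, -0.1081, 0.1724]
orientation: [0.206, -3.134, 0.0]
wrist_force: [-0.1, -0.6, -0.0]
finger_gap: 0.0435
gripper_force: 0.0
```

Run:
```python
from go import *
legs()
p=read_camera("scene"); cv2.imwrite("pics/s3.png",cv2.resize(p["frame"][120:340,80:470],(800,451),interpolation=cv2.INTER_CUBIC))
p=read_camera("top"); cv2.imwrite("pics/t3.png",cv2.resize(p["frame"],(800,600)))
def tr(t,w):
    c,a=TR[t]; a=np.radians(a); d=w-c; return (np.array([[np.cos(a),np.sin(a)],[-np.sin(a),np.cos(a)]])@d).round(3)
for n,t,z in(("purple_tube","b",.016),("slide_box","b",.016),("red_tube","g",.016),("pot","g",.059),("canister","g",.064)):
    for s in silhouettes(p,n)[:3]:
        r=rect(p,s["pixels"],z); print(n,round(s["confidence"],2),r,"in tray",tr(t,r[0]/1000))
```

```text
t 31.4 P [ 0.4517 -0.1081  0.1724] yaw 97.52 tilt [-4.e-01 -3.e-01 -1.e+03] gap 0.0435
slide_box 0.42 (array([492.4, 297.5]), array([201.8, 158.6]), -11.8, array([0.4898, 0.298 ])) in tray [0.008 0.581]
slide_box 0.33 (array([ 783.6, -118.8]), array([121.7, 117.2]), -5.5, array([ 0.7825, -0.1182])) in tray [0.242 0.129]
red_tube 0.6 (array([499.8, 330.6]), array([98.2, 20.7]), -9.1, array([0.4945, 0.3299])) in tray [-0.001  0.033]
red_tube 0.17 (array([779.3, 141.9]), array([176.7, 102.9]), 77.5, array([0.7762, 0.1416])) in tray [ 0.311 -0.094]
pot 0.77 (array([439. , 273.4]), array([49., 41.]), 84.6, array([0.4377, 0.2739])) in tray [-0.049 -0.035]
pot 0.7 (array([311.4, 172.3]), array([44.8, 38.9]), 84.6, array([0.3122, 0.1722])) in tray [-0.153 -0.16 ]
pot 0.58 (array([ 474.8, -344.6]), array([31.5, 11.9]), -10.1, array([ 0.4727, -0.3435])) in tray [ 0.113 -0.633]
canister 0.85 (array([531.3, 252.2]), array([51.5, 33.9]), 41.1, array([0.5321, 0.2528])) in tray [ 0.046 -0.037]
canister 0.71 (array([564. ,  -8.1]), array([48.5, 32.9]), -5.3, array([ 0.564 , -0.0074])) in tray [ 0.131 -0.285]
```

View pics/s3.png

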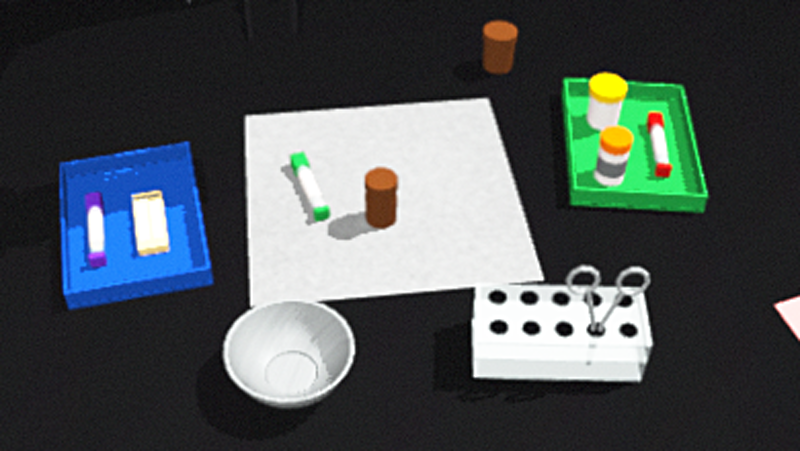

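View pics/t3.png

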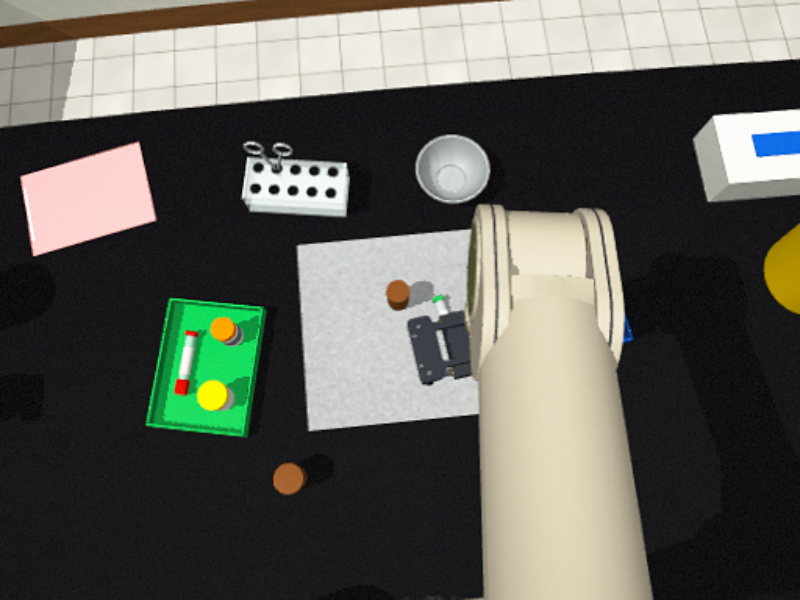

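In both views, all five things lie inside their trays, flat or upright, with nothing touching or stacked. The purple tube is at (95,230), the box at (151,222), the pot at (606,100), the canister at (613,155) and the red tube at (659,143) in the scene crop. The rack, bowl and spare tube have not moved, so I'll hand in.

```bash
python3 -c "
from bench import manip
print(manip.hand_in())"
```

```text
the job is handed in; nothing more can be done
None
```

I placed all five items in their trays and handed the job in at about 31 s; in the final pictures tubes and slide box lie flat, pot and canister stand upright, and the spare tube, rack and bowl look unmoved, but the hand-in returned no verdict.

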